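Slide the solvent can into its stand

ROBOT

A 6-joint arm with a two-finger parallel gripper is mounted at the origin on a cart in front of the work surface, level with it; the furniture and walls round the work are solid. World frame = base frame: x ahead of the robot, y to its left, z up, the work surface at z = 0. Lengths are in m, angles in rad, forces in N, time in s.
With the tool pointing down it reaches from about 0.3 to 1 m from the base axis. Payload 5.1 kg.
Tool frame: the origin (TCP) lies at the very end of the fingers, on their centre line; the grasp point (between the pads) lies 19 mm behind it; z points along the fingers, y is the line along which they close (so a half turn about z gives the same grasp; the last joint's range is limited). The gripper opens to 95 mm and grips with 3 to 60 N. Pads are 20 mm wide; open, the fingers measure 119 mm over their backs; the gripper's body (75 mm by 180 mm) begins 59 mm behind the grasp point.
Start: joints at [-1.381, 0.124, 1.65, -0, 1.367, -0.083], TCP at [0.175, -0.626, 0.215] pointing down, gripper open.
Joint ranges: [-2.61, 2.61], [-1.02, 2.33], [0.03, 2.71], [-1.35, 4.49], [0.32, 2.68], [-2.91, 2.91]. Speed limits (rad/s): [2.57, 2.57, 3.14, 3.14, 3.14, 3.14].

INTERFACE

Orientations are given as a unit quaternion [x, y, z, w].
In Python, from bench import * gives the robot as it stands.
- The arm moves only by the tool send_rows, never from a script. Its arguments are lists of equal length, an entry for each row: "delta_rot": the turn, a rotation vector about the tool's x, y, z each as a share of 180 degrees, from -1 to 1, a list of three; "translation": the shift along the tool's x, y, z each as a share of 0.2 m, from -1 to 1, a list of three; "claw": the opening, from -1 (shut) to 1 (fully open), so that 0 is half open. In form: {"delta_rot": [[ax, ay, az], ...], "translation": [[dx, dy, dz], ...], "claw": [claw, ...]}. A call has 1 to 8 rows; each row is the pose to reach, as a shift and turn from the pose commanded when the call began, along the tool's axes at that moment, turning the shorter way round; what a row does not reach only later rows make up. A row lasts 1/12 s, in which the tool goes at most 41.7 mm and 7.16 degrees, less where a joint would pass 70% of its speed; a pose out of reach is approached as far as the arm can. A call with a number of a shift or a turn outside -1 to 1 is refused whole. A call with a gripper value outside its range is refused whole. The fingers move at their own pace and stop on an object; the grip force is fixed at half the most. Time passes only in rows, so rows that repeat a pose let the fingers close. It gives the time, the measured TCP pose, the force, the opening and the grip force at its end, in the units of the state.
- get_obs(): the state, without advancing time (a new reading comes with each control period).
- read_camera(name): name is "side" or "top"; returns a dict with "pixels" (384x512x3 uint8, red, green, blue), "camera_matrix" (3x3 intrinsics, pixels), "dist" ([k1, k2, p1, p2, k3] as OpenCV has them; the pictures are not rectified), "origin" and "orientation" of the camera in the world. Camera axes: x right, y down, z forward; pixel columns grow to the right and rows downward; lengths in m; the calibration is good to about 2 mm. A picture is of the moment at which its call begins. There is no depth.
- job_done(): hands the job in; it is judged then, once.
Trained networks look in a picture, given as the dict that the camera call returned (one of the last four; its "shot" number tells which), for a name from the list of things; names that differ only in an ending like _2 or _b are one class to them, and where a whole thing is asked for, a point or a joint stands for the part that bears it (a point fixed in the world has none). Each returns a list of dicts, best first, with "conf" (0 to 1); they miss things now and then, are a little off and sometimes report something else, mostly with a low value. They report only what shows in the picture. A call takes as long as a camera call. They do not tell look-alikes from the thing itself.
- regions_of(picture, name): "mask" (384x512 bool, what is visible of it) and "bbox" ([left, top, right, bottom] in pixels, round what is visible of it).
The state is a dict: "time_s": time; "qpos": joint angles; "joint_vel": joint speeds; "tau": joint torques, N m; "tool_pos": TCP position; "tool_rot": TCP orientation; "wrist_force": force on the tool from outside, world axes, zero at the start; "ft_torque": the same for the moment, N m; "grip_width": finger opening in m; "grasp_force": force on a finger pad.
Only numpy, scipy, OpenCV 4.12 (cv2) and the standard library are available. Lean on these libraries where they do the work, as an engineer would, in place of code of your own. Each camera call takes 0.05 s, during which the arm holds its last target. There are 200 camera calls.

TASK

Push the full, tall solvent can along the table into the low wooden stand until its far face is home against the stand's back batten, pushing low near the can's base so that it slides upright and does not rock or tip. Do not grip or lift the can, leave the other things where they stand, and finish with the can standing still in the stand and the robot clear of it.

Things in the scene. Friction and masses are not known exactly. Their poses are not given: they have to be found in the camera images.
- solvent_can: Full flat metal solvent can, about 0.9 kg, loose. Body 65 mm thick (x -31 to +34 mm), 104 wide (y -52 to +52), 170 tall, 194 with handle and cap. Origin on its underside, 3 mm above the table on a thin rubber foot; z up. +x wide face looks roughly to the stand, -x wide face to the robot. The foot grips the table (friction about 1, 6 to 12 N to slide it): pushed over 40 mm up it may tip.
- can_stand: Fixed U of light wooden battens, 32 mm high, no floor, open towards the robot (-x). Origin on the table at the middle of the back batten's inner face; x runs from mouth to back, z up. Inner width 118 mm; side battens 18 mm thick, reaching 52 mm out from the back; steel guides flare a further 28 mm to a mouth about 150 mm wide.
- home (a point): Point on the table, fixed in the stand 34 mm in front of the back batten on the middle line: where the can's origin is when the can is home, touching the back batten and square to it. Axes as the stand's.
- paste_jar: White-capped jar, 69 mm diameter, 73 mm tall, bystander beside the stand or the can's way. Origin under its centre.
- dye_bottle: Small dark bottle, 39 mm diameter, 86 mm tall, bystander beside the stand or the can's way. Origin under its centre.
- thread_spool: Spool of thread, 46 mm diameter, 60 mm tall, bystander beside the stand or the can's way. Origin under its centre.
- nail_tin: Low round tin of tacks, 73 mm diameter, 24 mm tall, bystander left of the stand. Origin under its centre.
- beeswax: Lump of beeswax, 37x53 mm, 24 mm high, bystander to the right of the can's way. Origin under its centre.
- glue_tin: Round glue tin with press lid, 89 mm diameter, 76 mm tall, bystander right of the stand. Origin under its centre.
Mind the look-alikes: they are no part of the job. There is more than one size of the solvent_can; the one meant has the size given above.

How it is judged:
At the end, for the whole second after the job is handed in: The can stands upright and still on the table inside the stand, its origin within 6 mm of touching the back batten and within 12 mm of the stand's middle, square to it within 0.09 rad; nothing of the robot touches it (x of solvent_can in the frame of can_stand above -0.04 m and y of solvent_can in the frame of can_stand between -0.012 and 0.012 m and angle between the x axis of solvent_can and the x axis of can_stand, either way round below 0.09 rad and angle between solvent_can's own z axis and vertical below 0.03 rad and height (world z) of solvent_can below 0.008 m and linear speed of solvent_can below 0.01 m/s).
It fails at once if the can rocks or tips (leans more than 0.12 rad) (angle between solvent_can's own z axis and vertical above 0.12 rad).
It fails at once if the can is lifted (more than 12 mm off the table) (height (world z) of solvent_can above 0.016 m).
It fails at once if the can is pushed or held high: the fingers touch it while the grasp point is more than 90 mm above the table (contact force between the fingers and solvent_can above 1 N and height (world z) of the grasp point above 0.09 m).
It fails at once if the can is pinched: the fingers touch it with the grasp point inside its outline (contact force between the fingers and solvent_can above 1 N and x of the grasp point in the frame of solvent_can between -0.026 and 0.029 m and y of the grasp point in the frame of solvent_can between -0.047 and 0.047 m).
It fails at once if a bystander is moved by more than 20 mm (distance of any of paste_jar, dye_bottle, thread_spool, nail_tin, beeswax, glue_tin from where it was at the start of the episode above 0.02 m).
It also fails if it takes over 61 s, if anything falls off the work surface, if the arm or the gripper's body presses on something with over 40 N, if the wrist force passes 120 N, or if a joint passes its speed limit or range.

## Working session

There is one attempt and no reset: what is moved stays moved. The work goes in short steps, Python scripts to look and compute and a tool call to move; the robot and the scene stay as the last step left them, time stands still between calls to the robot, and variables do not carry over. Pictures are saved under pics/ and viewed, at most 10 in all, crops included, and the job is handed in when it is done.

Besides the shell and the picture viewer there is one more tool, called by a JSON object that holds its "api" and its "payload". send_rows: Moves the arm, as the interface text tells. Shift numbers are shares of 0.2 m and turn numbers shares of 180 degrees, none past 1 either way. Its arguments: {"type":"object","properties":{"delta_rot":{"type":"array"},"translation":{"type":"array"},"claw":{"type":"array"}},"required":["delta_rot","translation","claw"]}

```bash
mkdir -p pics
cat > h.py <<'E'
from bench import *
import numpy as np, cv2
from scipy.spatial.transform import Rotation as R
def ground(p,uv,z=0.0):
    uv=np.array(uv,float).reshape(-1,1,2)
    n=cv2.undistortPoints(uv,np.array(p["camera_matrix"]),np.array(p["dist"])).reshape(-1,2)
    d=np.c_[n,np.ones(len(n))]@R.from_quat(p["orientation"]).as_matrix().T
    o=np.array(p["origin"]); return o+d*((z-o[2])/d[:,2])[:,None]
def proj(p,X):
    Rm=R.from_quat(p["orientation"]).as_matrix().T
    return cv2.projectPoints(np.array(X,float).reshape(-1,3),cv2.Rodrigues(Rm)[0],-Rm@np.array(p["origin"]),np.array(p["camera_matrix"]),np.array(p["dist"]))[0].reshape(-1,2)
def save(p,n): cv2.imwrite("pics/"+n,cv2.cvtColor(p["pixels"],cv2.COLOR_RGB2BGR))
E
python3 - <<'E'
from h import *
np.set_printoptions(precision=3,suppress=True)
ims=[]
for c in("top","side"):
    p=read_camera(c); ims.append(p["pixels"]); save(p,c+"0.png"); print(c,np.array(p["origin"]),R.from_quat(p["orientation"]).as_matrix()[:,2])
    for n in("solvent_can","can_stand","paste_jar","dye_bottle","thread_spool","nail_tin","beeswax","glue_tin"):
        for r in regions_of(p,n)[:3]:
            b=r["bbox"]; v,u=np.nonzero(r["mask"]); print(n,round(r["conf"],2),b,"ground c",ground(p,[[u.mean(),v.mean()]])[0,:2], len(u))
E
```

```text
top [ 0.417 -0.005  1.237] [ 0.131 -0.011 -0.991]
solvent_can 0.95 [265.4, 199.8, 308.6, 222.9] ground c [ 0.518 -0.126] 1034
solvent_can 0.82 [330.4, 211.9, 395.0, 264.3] ground c [ 0.422 -0.367] 2440
can_stand 0.73 [260.9, 140.0, 309.0, 167.2] ground c [ 0.725 -0.127] 557
paste_jar 0.9 [220.5, 180.9, 238.6, 206.0] ground c [0.574 0.07 ] 398
dye_bottle 0.63 [323.2, 148.5, 336.9, 157.6] ground c [ 0.714 -0.285] 142
thread_spool 0.57 [225.8, 147.9, 242.7, 168.0] ground c [0.696 0.046] 199
nail_tin 0.79 [192.4, 158.3, 212.5, 179.4] ground c [0.659 0.158] 407
beeswax 0.68 [334.5, 176.7, 351.2, 195.5] ground c [ 0.593 -0.312] 190
beeswax 0.58 [191.3, 157.5, 209.8, 179.3] ground c [0.659 0.159] 417
glue_tin 0.95 [355.3, 140.6, 390.6, 172.2] ground c [ 0.693 -0.41 ] 755
side [ 0.601 -0.756  0.607] [-0.009  0.8   -0.6  ]
solvent_can 0.8 [203.2, 157.9, 241.4, 244.6] ground c [0.492 0.005] 2785
solvent_can 0.79 [102.0, 189.1, 208.6, 331.1] ground c [ 0.37  -0.204] 9664
can_stand 0.9 [274.8, 205.6, 324.6, 257.5] ground c [ 0.714 -0.114] 1239
paste_jar 0.83 [234.4, 159.3, 262.7, 193.0] ground c [0.566 0.12 ] 728
dye_bottle 0.57 [298.5, 250.4, 320.1, 290.3] ground c [ 0.716 -0.249] 582
thread_spool 0.59 [285.6, 171.9, 299.1, 197.6] ground c [0.695 0.084] 377
nail_tin 0.77 [267.7, 155.8, 285.9, 175.5] ground c [0.657 0.176] 374
beeswax 0.82 [243.1, 283.3, 270.5, 299.9] ground c [ 0.593 -0.305] 469
glue_tin 0.61 [278.5, 289.2, 332.1, 360.7] ground c [ 0.691 -0.374] 2846
glue_tin 0.39 [244.2, 282.1, 269.6, 298.8] ground c [ 0.595 -0.306] 456
```

Run:
```python
import cv2,numpy as np
a=cv2.imread("pics/top0.png")[110:290,170:410]; b=cv2.imread("pics/side0.png")[130:370,90:350]
a=cv2.resize(a,(800,600),interpolation=3); cv2.imwrite("pics/a.png",a)
cv2.imwrite("pics/b.png",cv2.resize(b,(650,600),interpolation=3))
```

```text
(no output)
```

View pics/a.png

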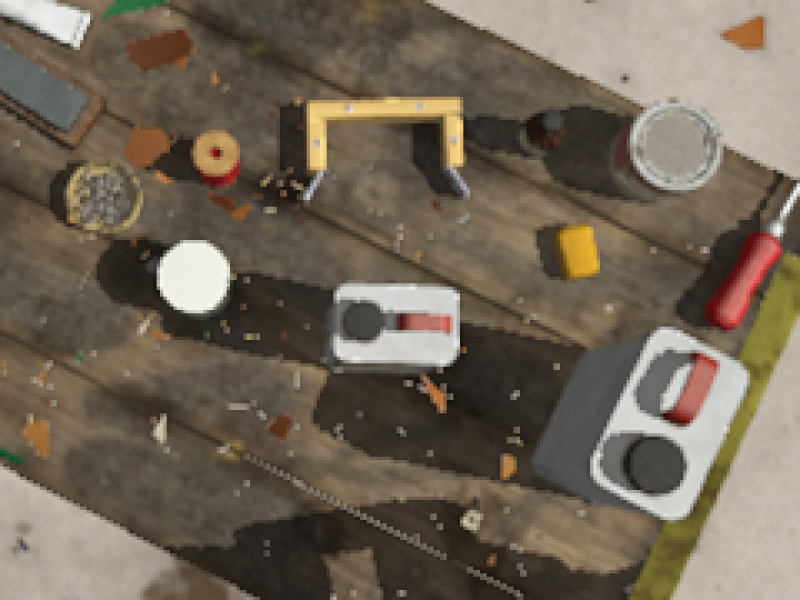

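View pics/b.png

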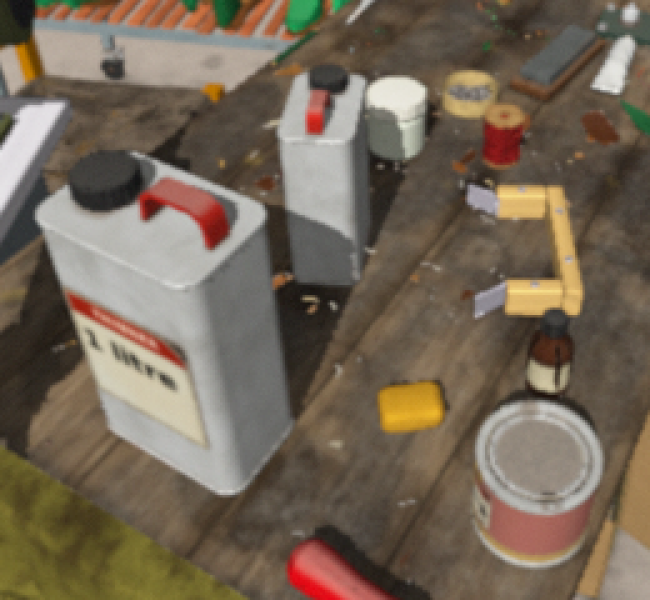

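The small can at top-view pixel (285,210) stands before the stand. The "1 litre" can at (362,238) is larger and looks like the look-alike. I'll fit the size and pose of both cans, and the stand's pose, in both views.

```bash
cat > fit.py <<'E'
from h import *
from scipy.optimize import minimize
S=4
def box(x0,x1,y0,y1,z0,z1): return np.array([[x,y,z] for x in(x0,x1) for y in(y0,y1) for z in(z0,z1)],float)
def can(s=1):
    return [box(-.031,.034,-.05,.05,.003,.173)*s,box(-.027,.03,-.052,.052,.003,.173)*s]
t=.018
def guides(sg): # flare from 118 to 150 over 28 mm
    return np.array([[x,sg*y,z] for x,y in((-.052,.059),(-.08,.075),(-.08,.077),(-.052,.061)) for z in(0,.03)])
STAND=[box(0,t,-.059-t,.059+t,0,.032),box(-.052,0,.059,.059+t,0,.032),box(-.052,0,-.059-t,-.059,0,.032)]
def render(p,hulls,pose):
    c,s=np.cos(pose[2]),np.sin(pose[2]); m=np.zeros((384*S,512*S),np.uint8)
    for h in hulls:
        X=np.c_[h[:,:2]@[[c,s],[-s,c]]+pose[:2],h[:,2]]
        cv2.fillConvexPoly(m,np.round(cv2.convexHull(((proj(p,X)+.5)*S).astype(np.float32))*16).astype(np.int32),1,shift=4)
    return cv2.resize(m.astype(np.float32),(512,384),interpolation=cv2.INTER_AREA)
def fit(views,hulls,x0):
    def cost(q):
        e=0
        for p,m in views:
            r=render(p,hulls,q); e+=1-np.minimum(r,m).sum()/np.maximum(r,m).sum()
        return e
    sim=np.array([x0]*4,float); sim[1,0]+=.02; sim[2,1]+=.02; sim[3,2]+=.1
    o=minimize(cost,x0,method="Nelder-Mead",options=dict(initial_simplex=sim,xatol=1e-4,fatol=1e-4)); return o.x,o.fun
def near(p,name,X):
    rs=regions_of(p,name); uv=proj(p,[X])[0]
    r=min(rs,key=lambda r:np.hypot(*(np.array(r["bbox"]).reshape(2,2).mean(0)-uv))); return r["mask"].astype(np.float32)
E
cat > run.py <<'E'
from fit import *
np.set_printoptions(precision=4,suppress=True)
P=[read_camera(c) for c in("top","side")]
for s in(1,1.25): 
  for X in([.48,-.1,.09],[.4,-.3,.1]):
    v=[(p,near(p,"solvent_can",X)) for p in P]
    print("can",s,X,fit(v,can(s),[X[0],X[1],0 if X[0]>.45 else -.5]))
    if X[0]>.45 and s==1:
        for w in v: print("  single",fit([w],can(s),[.48,-.11,0]))
v=[(p,near(p,"can_stand",[.72,-.12,.02])) for p in P]
for H in(STAND,STAND+[guides(1),guides(-1)]):
    print("stand",fit(v,H,[.74,-.12,0]),[fit([w],H,[.74,-.12,0]) for w in v])
E
python3 run.py
```

```text
can 1 [0.48, -0.1, 0.09] (array([ 0.5091, -0.1112, -0.0323]), np.float64(0.11451911926269531))
  single (array([ 0.5081, -0.1128, -0.0654]), np.float64(0.06391370296478271))
  single (array([ 0.5089, -0.1118, -0.0368]), np.float64(0.048798978328704834))
can 1 [0.4, -0.3, 0.1] (array([ 0.4356, -0.3372, -0.7538]), np.float64(0.8943507075309753))
can 1.25 [0.48, -0.1, 0.09] (array([ 0.5027, -0.1021,  0.174 ]), np.float64(0.6846418380737305))
can 1.25 [0.4, -0.3, 0.1] (array([ 0.4218, -0.3248, -2.1025]), np.float64(0.1821805238723755))
stand (array([ 0.7288, -0.1208,  0.0305]), np.float64(0.3966790437698364)) [(array([ 0.7282, -0.1215, -0.0146]), np.float64(0.12939077615737915)), (array([ 0.7293, -0.1238,  0.0117]), np.float64(0.23017573356628418))]
stand (array([ 0.7296, -0.1211,  0.0163]), np.float64(0.2766112685203552)) [(array([ 0.7292, -0.1208,  0.037 ]), np.float64(0.1465153694152832)), (array([ 0.7298, -0.1237,  0.0141]), np.float64(0.11578994989395142))]
```

The small can fits the given size (IoU error 0.11, against 0.89 for the 1-litre can), so it is the one meant. The gripper body is 75 mm deep, so I'll lean the tool back about 35° and push with the fingertips. Before moving I'll check the overlay and the first move's numbers.

```bash
cat >> fit.py <<'E'
def target(pos,yaw,tilt):
    c,s=np.cos(tilt),np.sin(tilt)
    z=np.array([s,0,-c]); y0=np.array([0,1.,0]); 
    B=np.c_[np.cross(y0,z),y0,z]; return np.array(pos,float),R.from_euler("z",yaw)*R.from_matrix(B)
def delta(pos,Rt):
    o=get_obs(); Rc=R.from_quat(o["tool_rot"]); best=None
    for f in(0,1):
        r=(Rc.inv()*Rt*R.from_euler("z",np.pi*f)).as_rotvec()
        if best is None or np.linalg.norm(r)<np.linalg.norm(best): best=r
    print("rot",np.round(best/np.pi,4),"tr",np.round(Rc.inv().apply(np.array(pos)-o["tool_pos"])/.2,4),"| pos",np.round(o["tool_pos"],4),"q",np.round(o["qpos"],3),"F",np.round(o["wrist_force"],1),"t",o["time_s"],"w",o["grip_width"])
E
python3 - <<'E'
from fit import *
print(R.from_quat(get_obs()["tool_rot"]).as_matrix().round(3))
delta([.175,-.626,.42],target([0,0,0],0,0)[1])
for yaw in(-.035,): delta(*target([.40,-.11,.40],yaw,np.radians(35)))
p=read_camera("top"); r=read_camera("side"); out=[]
for q,(u,v,w,h) in((p,(250,130,75,100)),(r,(195,150,140,115))):
    k=5; im=cv2.resize(q["pixels"][v:v+h,u:u+w],None,fx=k,fy=k,interpolation=cv2.INTER_CUBIC)[:,:,::-1].copy()
    for H,ps in((can(),(.509,-.112,-.035)),(STAND+[guides(1),guides(-1)],(.729,-.1215,.01))):
        c,s=np.cos(ps[2]),np.sin(ps[2])
        for b in H:
            X=np.c_[b[:,:2]@[[c,s],[-s,c]]+ps[:2],b[:,2]]
            cv2.polylines(im,[np.int32(cv2.convexHull(((proj(q,X)+.5-[u,v])*k).astype(np.float32)))],True,(0,0,255),1)
    out.append(im)
H=600
a=cv2.resize(out[0],None,fx=.72,fy=.72);b=cv2.resize(out[1],None,fx=.72,fy=.72)
m=np.zeros((max(a.shape[0],b.shape[0]),a.shape[1]+b.shape[1],3),np.uint8); m[:a.shape[0],:a.shape[1]]=a; m[:b.shape[0],a.shape[1]:]=b
cv2.imwrite("pics/c.png",m)
E
```

```text
[[ 0.963  0.269 -0.   ]
 [ 0.269 -0.963  0.   ]
 [-0.    -0.    -1.   ]]
rot [-0.      0.      0.0868] tr [-5.0000e-04  1.0000e-04 -1.0268e+00] | pos [ 0.1751 -0.6259  0.2146] q [-1.381  0.124  1.65  -0.     1.368 -0.083] F [ 0.4  1.4 -0.5] t 1.5 w 0.09495961780228407
rot [-0.0299  0.1929  0.0949] tr [ 1.778  -2.1814 -0.9267] | pos [ 0.1751 -0.6259  0.2146] q [-1.381  0.124  1.65  -0.     1.368 -0.083] F [ 0.4  1.4 -0.5] t 1.5 w 0.09495961780228407
```

View pics/c.png

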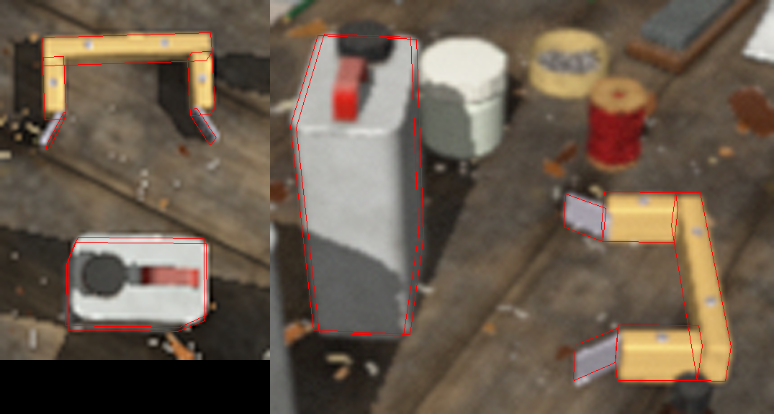

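The overlay matches both objects to within about a pixel. The can's outline is at crop (70–207, 237–330) and the stand's at (43–212, 35–112), with the stand's yaw at most about 0.03. I'll raise the tool first.

{"api": "send_rows", "payload": {"delta_rot": [[0,0,0],[0,0,0],[0,0,0],[0,0,0],[0,0,0],[0,0,0],[0,0,0]], "translation": [[0,0,-0.2],[0,0,-0.4],[0,0,-0.6],[0,0,-0.8],[0,0,-0.95],[0,0,-0.95],[0,0,-0.95]], "claw": [0,0,0,0,0,0,0]}}

```text
time_s: 2.18
tool_pos: [0.1753, -0.6267, 0.4082]
tool_rot: [0.991, 0.136, 0.0, 0.003]
wrist_force: [0.6, -0.0, -0.2]
grip_width: 0.0538
grasp_force: 0.0
```

{"api": "send_rows", "payload": {"delta_rot": [[0,0,0.01],[0,0,0.02],[0,0,0.03],[0,0,0.04],[0,0,0.05],[0,0,0.06],[0,0,0.07],[0,0,0.08]], "translation": [[0.11,-0.12,0],[0.22,-0.25,0],[0.33,-0.37,0],[0.44,-0.5,0],[0.55,-0.62,0],[0.66,-0.75,0],[0.77,-0.87,0],[0.88,-1,0]], "claw": [0,0,0,0,0,0,0,0]}}

```text
time_s: 2.85
tool_pos: [0.2908, -0.3841, 0.4018]
tool_rot: [1.0, 0.01, -0.001, -0.002]
wrist_force: [-0.6, 0.4, -0.5]
grip_width: 0.0476
grasp_force: 0.0
```

```bash
python3 -c "
from fit import *
delta(*target([.40,-.112,.40],-.03,np.radians(35)))"
```

```text
rot [-0.0059  0.1951  0.0149] tr [ 0.5724 -1.3494  0.0127] | pos [ 0.2908 -0.3841  0.4018] q [-1.034 -0.299  1.738  0.     1.707  0.517] F [-0.6  0.4 -0.5] t 2.85 w 0.047587418038691376
```

{"api": "send_rows", "payload": {"delta_rot": [[0,0.02,0.005],[0,0.04,0.01],[0,0.07,0.015],[0,0.1,0.015],[0,0.13,0.015],[-0.003,0.16,0.015],[-0.006,0.195,0.015],[-0.006,0.195,0.015]], "translation": [[0.08,-0.15,0],[0.16,-0.3,0],[0.24,-0.45,0],[0.32,-0.6,0],[0.4,-0.75,0],[0.48,-0.9,0],[0.57,-1,0],[0.57,-1,0]], "claw": [0,0,0,0,0,0,0,0]}}

```text
time_s: 3.52
tool_pos: [0.3998, -0.18, 0.3997]
tool_rot: [0.953, -0.012, 0.301, 0.004]
wrist_force: [-0.3, -1.6, -0.6]
grip_width: 0.0478
grasp_force: 0.0
```

```bash
python3 -c "
from fit import *
delta(*target([.40,-.112,.2],-.03,np.radians(35)))"
```

```text
rot [-0.001  -0.0005  0.0012] tr [-0.5802 -0.3395  0.8129] | pos [ 0.3998 -0.18    0.3997] q [-0.834 -0.788  2.132  0.439  1.367  0.767] F [-0.3 -1.6 -0.6] t 3.5167 w 0.04780130761227173
```

{"api": "send_rows", "payload": {"delta_rot": [[0,0,0],[0,0,0],[0,0,0],[0,0,0],[0,0,0],[0,0,0],[0,0,0],[0,0,0]], "translation": [[0,-0.17,0],[0,-0.34,0],[-0.12,-0.34,0.16],[-0.23,-0.34,0.33],[-0.35,-0.34,0.49],[-0.46,-0.34,0.65],[-0.58,-0.34,0.81],[-0.58,-0.34,0.81]], "claw": [0,0,0,0,0,0,0,0]}}

```text
time_s: 4.18
tool_pos: [0.3949, -0.1127, 0.1879]
tool_rot: [0.957, -0.015, 0.291, -0.0]
wrist_force: [-1.7, 0.7, -3.2]
grip_width: 0.0476
grasp_force: 0.0
```

```bash
python3 -c "
from fit import *
delta(*target([.41,-.109,.018],-.035,np.radians(35)))"
```

```text
rot [-0.0038  0.0065  0.0003] tr [-0.4106 -0.0129  0.7478] | pos [ 0.3949 -0.1127  0.1879] q [-0.654 -0.918  2.529  0.389  1.07   0.839] F [-1.7  0.7 -3.2] t 4.1833 w 0.04763831930914015
```

```bash
python3 -c "
from fit import *
delta(*target([.435,-.109,.09],-.035,np.radians(32)))
delta(*target([.435,-.109,.018],-.035,np.radians(32)))"
```

```text
rot [-0.0037 -0.0101  0.0004] tr [-0.1065 -0.0197  0.5183] | pos [ 0.3949 -0.1127  0.1879] q [-0.654 -0.918  2.529  0.389  1.07   0.839] F [-1.7  0.7 -3.2] t 4.1833 w 0.04763831930914015
rot [-0.0037 -0.0101  0.0004] tr [-0.3069 -0.0164  0.8174] | pos [ 0.3949 -0.1127  0.1879] q [-0.654 -0.918  2.529  0.389  1.07   0.839] F [-1.7  0.7 -3.2] t 4.1833 w 0.04763831930914015
```

{"api": "send_rows", "payload": {"delta_rot": [[0,0,0],[-0.002,-0.005,0],[-0.004,-0.01,0],[-0.004,-0.01,0],[-0.004,-0.01,0],[-0.004,-0.01,0],[-0.004,-0.01,0],[-0.004,-0.01,0]], "translation": [[-0.02,-0.01,0.1],[-0.04,-0.02,0.2],[-0.06,-0.02,0.3],[-0.08,-0.02,0.4],[-0.11,-0.02,0.52],[-0.11,-0.02,0.52],[-0.11,-0.02,0.52],[-0.11,-0.02,0.52]], "claw": [0,0,0,0,0,0,0,0]}}

```text
time_s: 4.85
tool_pos: [0.4434, -0.1146, 0.1097]
tool_rot: [0.958, -0.015, 0.287, 0.012]
wrist_force: [0.1, -0.1, 0.4]
grip_width: 0.0479
grasp_force: 0.0
```

```bash
python3 -c "
from fit import *
delta(*target([.44,-.109,.018],-.035,np.radians(32)))"
```

```text
rot [ 0.0041 -0.0078  0.0024] tr [-0.2672 -0.0343  0.3723] | pos [ 0.4434 -0.1146  0.1097] q [-0.535 -0.647  2.533  0.375  0.761  0.859] F [ 0.1 -0.1  0.4] t 4.85 w 0.04792275598085605
```

{"api": "send_rows", "payload": {"delta_rot": [[0,0,0],[0.004,-0.008,0.002],[0.004,-0.008,0.002],[0.004,-0.008,0.002],[0.004,-0.008,0.002],[0.004,-0.008,0.002]], "translation": [[-0.07,-0.01,0.09],[-0.14,-0.02,0.18],[-0.2,-0.03,0.27],[-0.27,-0.034,0.37],[-0.27,-0.034,0.37],[-0.27,-0.034,0.37]], "claw": [0,0,0,0,0,0]}}

```text
time_s: 5.35
tool_pos: [0.4384, -0.1085, 0.0167]
tool_rot: [0.961, -0.017, 0.275, 0.005]
wrist_force: [0.6, 0.7, 1.1]
grip_width: 0.0473
grasp_force: 0.0
```

Run:
```python
from fit import *
delta(*target([.46,-.109,.018],-.035,np.radians(32)))
P=[read_camera(c) for c in("top","side")]
v=[(p,near(p,"solvent_can",[.5,-.11,.09])) for p in P]
for w in v: print(fit([w],can(),[.509,-.112,-.03]))
cv2.imwrite("pics/d.png",np.hstack([cv2.resize(q["pixels"][v:v+h,u:u+w],(400,400),interpolation=3) for q,u,v,w,h in((P[0],220,130,120,120),(P[1],130,140,160,160))])[:,:,::-1])
```

```text
rot [-0.0002  0.0007  0.0001] tr [ 0.0952 -0.0012  0.0515] | pos [ 0.4384 -0.1085  0.0167] q [-0.527 -0.448  2.588  0.493  0.556  0.715] F [0.6 0.7 1.1] t 5.35 w 0.04732558484929669
(array([ 0.5101265 , -0.11147061, -0.07238504]), np.float64(0.0685836672782898))
(array([ 0.50913605, -0.113146  , -0.02566734]), np.float64(0.06885653734207153))
```

View pics/d.png

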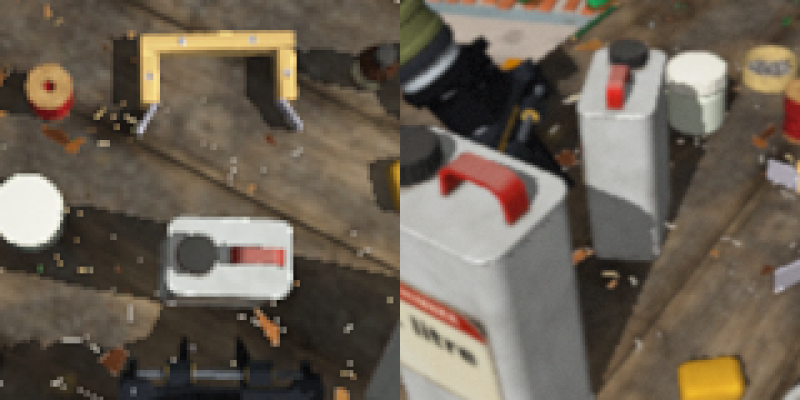

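Both fingers are behind the can, at about (190–240, 340) in the crop. The can at (230, 258) hasn't moved and the gripper body leans clear of it. Next comes the approach and the first gentle contact.

{"api": "send_rows", "payload": {"delta_rot": [[0,0,0],[0,0,0],[0,0,0],[0,0,0],[0,0,0],[0,0,0],[0,0,0],[0,0,0]], "translation": [[0.04,0.002,0.024],[0.08,0.004,0.048],[0.1,0.006,0.061],[0.12,0.008,0.074],[0.135,0.01,0.083],[0.15,0.01,0.092],[0.165,0.01,0.101],[0.18,0.01,0.11]], "claw": [0,0,0,0,0,0,0,0]}}

```text
time_s: 6.22
tool_pos: [0.4793, -0.1114, 0.0161]
tool_rot: [0.962, -0.015, 0.273, 0.004]
wrist_force: [-23.3, -0.3, 18.6]
grip_width: 0.0476
grasp_force: 11.5
```

```bash
cat > look.py <<'E'
from fit import *
import sys
np.set_printoptions(precision=4,suppress=True)
P=[read_camera(c) for c in("top","side")]
x0=[float(sys.argv[1]),-.115,-.02]
v=[(p,near(p,"solvent_can",[x0[0],-.115,.09])) for p in P]
for w in v: print(fit([w],can(),x0))
if len(sys.argv)>2: delta(*target([float(a) for a in sys.argv[2:5]],float(sys.argv[5]),np.radians(32)))
E
python3 look.py .52 .53 -.112 .018 -.035
```

```text
(array([ 0.52 , -0.115, -0.02 ]), np.float64(1.0))
(array([ 0.5186, -0.112 , -0.0078]), np.float64(0.04895585775375366))
rot [-0.0004  0.0012  0.0006] tr [ 0.2183 -0.0056  0.1251] | pos [ 0.4797 -0.1115  0.0163] q [-0.473 -0.306  2.495  0.494  0.493  0.747] F [-13.   -0.4   9.5] t 6.4167 w 0.04769547012207687
```

{"api": "send_rows", "payload": {"delta_rot": [[0,0,0],[0,0,0],[0,0,0],[0,0,0],[0,0,0],[0,0,0],[0,0,0],[0,0,0]], "translation": [[0.017,0,0.011],[0.034,0,0.021],[0.055,0,0.034],[0.076,0,0.047],[0.097,0.001,0.061],[0.118,0.001,0.074],[0.139,0.001,0.087],[0.16,0.002,0.1]], "claw": [0,0,0,0,0,0,0,0]}}

```text
time_s: 7.08
tool_pos: [0.5164, -0.1124, 0.0156]
tool_rot: [0.962, -0.015, 0.273, 0.004]
wrist_force: [-22.9, 1.2, 18.4]
grip_width: 0.0474
grasp_force: 11.8
```

```bash
python3 look.py .556 .56 -.116 .018 -.03
```

```text
(array([ 0.5555, -0.115 , -0.0242]), np.float64(0.038362741470336914))
(array([ 0.5569, -0.113 , -0.0201]), np.float64(0.0467449426651001))
rot [ 0.0002  0.0014 -0.0008] tr [0.1885 0.0095 0.1037] | pos [ 0.5171 -0.1127  0.0158] q [-0.431 -0.198  2.414  0.485  0.454  0.785] F [-10.3   0.3   7.6] t 7.2833 w 0.047275845792215554
```

{"api": "send_rows", "payload": {"delta_rot": [[0,0,0],[0,0,0],[0,0,0],[0,0,0],[0.001,0,-0.001],[0.001,0,-0.002],[0.002,0,-0.003],[0.002,0,-0.004]], "translation": [[0.02,0.001,0.012],[0.041,0.002,0.024],[0.062,0.003,0.037],[0.083,0.005,0.05],[0.104,0.007,0.063],[0.125,0.009,0.076],[0.146,0.01,0.089],[0.167,0.012,0.102]], "claw": [0,0,0,0,0,0,0,0]}}

```text
time_s: 7.95
tool_pos: [0.555, -0.1159, 0.0156]
tool_rot: [0.962, -0.008, 0.272, 0.002]
wrist_force: [-22.2, 1.7, 17.3]
grip_width: 0.0475
grasp_force: 11.0
```

```bash
python3 look.py .595 .60 -.118 .018 -.01
```

```text
(array([ 0.5933, -0.1141, -0.0254]), np.float64(0.05545079708099365))
(array([ 0.5951, -0.1156, -0.0162]), np.float64(0.05144047737121582))
rot [ 0.0014  0.0016 -0.0023] tr [0.1935 0.0051 0.107 ] | pos [ 0.5559 -0.1162  0.0159] q [-0.403 -0.098  2.328  0.486  0.437  0.793] F [-9.6  1.7  6.6] t 8.15 w 0.047483767260962685
```

{"api": "send_rows", "payload": {"delta_rot": [[0,0,0],[0,0,0],[0,0,0],[0,0,0],[0,0,0],[0,0,-0.001],[0,0,-0.001],[0.001,0,-0.002]], "translation": [[0.02,0.002,0.012],[0.041,0.004,0.024],[0.062,0.006,0.037],[0.083,0.008,0.05],[0.104,0.01,0.063],[0.125,0.012,0.076],[0.146,0.014,0.089],[0.167,0.016,0.102]], "claw": [0,0,0,0,0,0,0,0]}}

```text
time_s: 8.82
tool_pos: [0.5939, -0.1197, 0.0157]
tool_rot: [0.962, -0.005, 0.272, 0.001]
wrist_force: [-18.7, 0.9, 13.4]
grip_width: 0.0473
grasp_force: 9.5
```

```bash
python3 look.py .633 .64 -.12 .018 0
python3 - <<'E'
from fit import *
p=read_camera("top"); q=read_camera("side")
cv2.imwrite("pics/e.png",np.hstack([cv2.resize(q["pixels"][v:v+h,u:u+w],(400,400),interpolation=3) for q,u,v,w,h in((p,235,120,100,100),(q,210,140,130,130))])[:,:,::-1])
E
```

```text
(array([ 0.6322, -0.1177, -0.0128]), np.float64(0.05964893102645874))
(array([ 0.6342, -0.121 , -0.0212]), np.float64(0.06290042400360107))
rot [ 0.002   0.0017 -0.003 ] tr [ 0.1976 -0.003   0.1102] | pos [ 0.5948 -0.1201  0.016 ] q [-0.379 -0.007  2.241  0.473  0.427  0.817] F [-7.6  0.8  4.8] t 9.0167 w 0.04770097162013951
```

View pics/e.png

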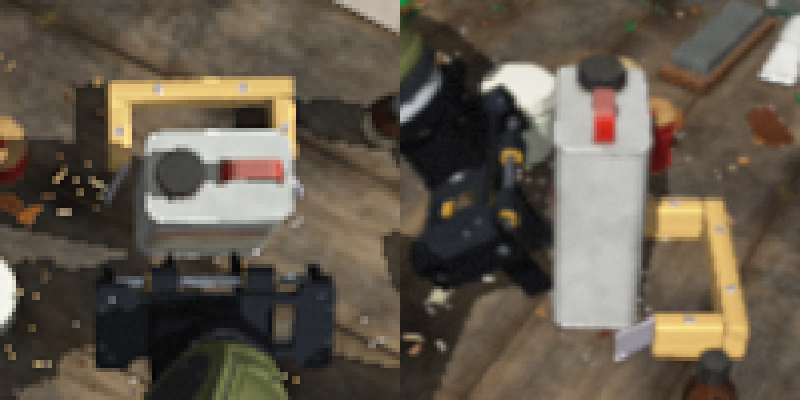

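The can is upright and entering the mouth: its top is at (220,175) in the left crop, the side view shows clearance at the guides. I'll continue.

{"api": "send_rows", "payload": {"delta_rot": [[0,0,0],[0,0,0],[0,0,0],[0.001,0,-0.001],[0.001,0,-0.001],[0.001,0,-0.002],[0.001,0,-0.003],[0.002,0,-0.003]], "translation": [[0.02,0.001,0.012],[0.041,0.002,0.024],[0.062,0.003,0.037],[0.083,0.004,0.05],[0.104,0.005,0.063],[0.125,0.006,0.076],[0.146,0.007,0.089],[0.167,0.008,0.102]], "claw": [0,0,0,0,0,0,0,0]}}

```text
time_s: 9.78
tool_pos: [0.6329, -0.1221, 0.0158]
tool_rot: [0.962, 0.0, 0.272, -0.0]
wrist_force: [-15.7, 1.3, 10.7]
grip_width: 0.0477
grasp_force: 8.1
```

```bash
python3 look.py .673 .66 -.12 .018 0.01
```

```text
(array([ 0.6727, -0.1214,  0.0242]), np.float64(0.05826681852340698))
(array([ 0.6739, -0.1089,  0.0177]), np.float64(0.06515651941299438))
rot [ 0.0018  0.0018 -0.0028] tr [ 0.1165 -0.012   0.0605] | pos [ 0.6338 -0.1224  0.0161] q [-0.358  0.077  2.155  0.46   0.426  0.839] F [-6.3  0.5  2.9] t 9.9833 w 0.04798726179808739
```

{"api": "send_rows", "payload": {"delta_rot": [[0,0,0],[0,0,0],[0,0,0],[0,0,0],[0,0,0],[0,0,0]], "translation": [[0.013,0,0.008],[0.026,0,0.016],[0.039,0,0.024],[0.052,0,0.032],[0.063,0,0.039],[0.072,0,0.044]], "claw": [0,0,0,0,0,0]}}

```text
time_s: 10.48
tool_pos: [0.6498, -0.1223, 0.0159]
tool_rot: [0.962, 0.0, 0.272, -0.0]
wrist_force: [-14.9, 0.0, 9.1]
grip_width: 0.0476
grasp_force: 7.3
```

{"api": "send_rows", "payload": {"delta_rot": [[0,0,0],[0,0,0],[0,0,0]], "translation": [[0.005,0,0.003],[0.01,0,0.006],[0.013,0,0.008]], "claw": [0,0,0]}}

```text
time_s: 10.73
tool_pos: [0.6527, -0.1223, 0.0158]
tool_rot: [0.962, -0.0, 0.272, -0.0]
wrist_force: [-16.0, 0.9, 8.8]
grip_width: 0.0477
grasp_force: 7.6
```

```bash
python3 look.py .69 .66 -.12 .018 0.01
```

```text
(array([ 0.6918, -0.121 , -0.0191]), np.float64(0.034840404987335205))
(array([ 0.694 , -0.105 , -0.0023]), np.float64(0.05019068717956543))
rot [ 0.0016  0.0023 -0.0027] tr [ 0.0361 -0.0116  0.0099] | pos [ 0.6528 -0.1223  0.0159] q [-0.344  0.115  2.112  0.442  0.426  0.867] F [-13.2  -0.4   7.6] t 10.9333 w 0.047401000274667114
```

{"api": "send_rows", "payload": {"delta_rot": [[0,0,0],[0,0,0],[0,0,0]], "translation": [[0.004,0,0.003],[0.008,0,0.005],[0.008,0,0.005]], "claw": [0,0,0]}}

```text
time_s: 11.18
tool_pos: [0.6547, -0.1224, 0.0159]
tool_rot: [0.962, -0.0, 0.272, -0.0]
wrist_force: [-13.1, 1.0, 8.0]
grip_width: 0.0477
grasp_force: 6.6
```

{"api": "send_rows", "payload": {"delta_rot": [[0,0,0],[0,0,0],[0,0,0]], "translation": [[0.004,0,0.003],[0.008,0,0.005],[0.008,0,0.005]], "claw": [0,0,0]}}

```text
time_s: 11.43
tool_pos: [0.6563, -0.1223, 0.0158]
tool_rot: [0.962, 0.0, 0.272, -0.0]
wrist_force: [-16.1, 0.7, 10.8]
grip_width: 0.0481
grasp_force: 8.1
```

Not yet at a stop, so I'll keep stepping until the force rises.

{"api": "send_rows", "payload": {"delta_rot": [[0,0,0],[0,0,0],[0,0,0]], "translation": [[0.004,0,0.003],[0.008,0,0.005],[0.008,0,0.005]], "claw": [0,0,0]}}

```text
time_s: 11.68
tool_pos: [0.6568, -0.1223, 0.0156]
tool_rot: [0.963, 0.0, 0.271, -0.001]
wrist_force: [-30.4, -0.9, 21.2]
grip_width: 0.0476
grasp_force: 15.2
```

{"api": "send_rows", "payload": {"delta_rot": [[0,0,0],[0,0,0],[0,0,0]], "translation": [[0.004,0,0.003],[0.008,0,0.005],[0.008,0,0.005]], "claw": [0,0,0]}}

```text
time_s: 11.93
tool_pos: [0.6572, -0.1223, 0.0155]
tool_rot: [0.963, 0.001, 0.269, -0.001]
wrist_force: [-44.2, -1.4, 32.8]
grip_width: 0.0474
grasp_force: 22.7
```

```bash
python3 look.py .696 .66 -.12 .018 0.01
```

```text
(array([ 0.6949, -0.1219,  0.0086]), np.float64(0.06865012645721436))
(array([ 0.6971, -0.1061,  0.006 ]), np.float64(0.05463290214538574))
rot [ 0.001   0.0041 -0.0024] tr [ 0.0186 -0.0114 -0.0032] | pos [ 0.6572 -0.1223  0.0155] q [-0.342  0.126  2.099  0.433  0.433  0.878] F [-44.9  -1.5  31.7] t 12.1333 w 0.047707154709854496
```

The force jumped to 44 N and the tool stopped, so the can is seated. I'll back straight off.

{"api": "send_rows", "payload": {"delta_rot": [[0,0,0],[0,0,0],[0,0,0],[0,0,0],[0,0,0],[0,0,0],[0,0,0],[0,0,0]], "translation": [[-0.008,0,-0.005],[-0.016,0,-0.01],[-0.025,0,-0.015],[-0.05,0,-0.035],[-0.1,0,-0.065],[-0.17,0,-0.11],[-0.25,0,-0.16],[-0.34,0,-0.215]], "claw": [0,0,0,0,0,0,0,0]}}

```text
time_s: 12.8
tool_pos: [0.5821, -0.1231, 0.0184]
tool_rot: [0.961, -0.0, 0.275, 0.001]
wrist_force: [-0.1, -0.4, 0.5]
grip_width: 0.0474
grasp_force: 0.0
```

```bash
python3 look.py .696 .55 -.12 .03 0
python3 - <<'E'
from fit import *
p=read_camera("top"); q=read_camera("side")
v=near(p,"can_stand",[.72,-.12,.02])
cv2.imwrite("pics/f.png",np.hstack([cv2.resize(q["pixels"][v:v+h,u:u+w],(400,400),interpolation=3) for q,u,v,w,h in((p,235,120,100,100),(q,210,140,130,130))])[:,:,::-1])
E
```

```text
(array([ 0.6952, -0.1214,  0.0322]), np.float64(0.04630225896835327))
(array([ 0.6967, -0.1057, -0.0147]), np.float64(0.05232423543930054))
rot [ 0.001   0.0003 -0.0003] tr [-0.1072 -0.016  -0.1355] | pos [ 0.5825 -0.1233  0.0183] q [-0.399 -0.037  2.267  0.5    0.437  0.769] F [0.2 0.3 0.5] t 13.0 w 0.04747119938511204
```

View pics/f.png

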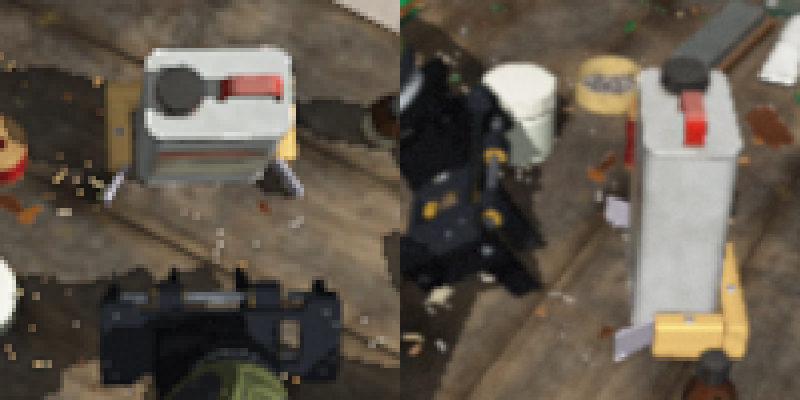

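The can stands upright against the back batten, with its top at (218,93) left and (690,110) right. The fitted pose matches home, the wrist force is zero, the robot is about 75 mm clear and the bystanders are untouched.

```bash
python3 -c "
from bench import *
print(job_done())"
```

```text
the job is handed in; nothing more can be done
None
```

The solvent can was pushed upright into the stand until it stopped against the back batten (about x 0.695, y -0.121, within about 1 mm of home by the top-camera fit), the arm backed about 75 mm clear, and the job is handed in; the hand-in returned no verdict.

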